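Reverse the ratchet and clamp the shoe last

TASK

The ratchet clamp on the shoe bench is still set to loosen. Gently push the little lever behind its toothed wheel over to the tightening side, swing the handle back counter-clockwise past the middle of its swing to feel that it free-wheels without backing the jaw off, then pump it clockwise until the wooden last is held firmly against the fixed steel block behind it: quit at a push of about 8 N on the handle's knob, since much more would crush the last. Let go, and leave the things lying around alone.

Things in the scene. Friction and masses are not known exactly. Their poses are not given: they have to be found in the camera images.
- clamp: Grey steel ratchet clamp fixed to the bench, base plate 12 mm thick. Origin on the bench below the vertical spindle axis; x axis from the spindle to jaw, last and stop. 106 mm high. An 18-tooth steel wheel (radius 37 mm, 66 to 90 mm up) on the spindle drives the jaw, 10 mm per rad; the drive holds by friction. Fingers forked loosely round the knob feel the push best.
- handle (a joint): Swing of the ratchet handle about the spindle axis, rad, positive clockwise seen from above (tightening), hard stops at -0.65 and 0.65; at 0 it points along the clamp's +y axis, at h along that axis turned clockwise by h. It starts near the clockwise end and stays where it is left. After each reversal up to 0.4 rad is lost before a tooth engages; it clicks every 0.35 rad.
- grip (a point): Centre of the free-spinning black knob on the handle end: upright, 29 mm thick, 82 to 132 mm above the bench, 180 mm from the spindle axis. Axes as the handle's: x to the spindle, z up. Sideways push here while it moves: free-wheeling 1 to 3 N, closing the free jaw 4 to 6 N, then rising by 3 to 5 N per 0.1 rad as the last is squeezed: 8 N is right, over 10 N may crush. At rest it sags 2 to 4 N.
- lever (a joint): Ratchet direction lever, rad relative to the handle, positive clockwise seen from above. Pivot pin on the handle 57 mm from the spindle axis, upright post 35 mm farther out. It snaps over the middle (2 N at the post) and rests 0.12 to 0.42 either side. Negative (start): wheel follows the handle counter-clockwise, loosening. Positive: wheel follows it clockwise, tightening.
- lever_tip (a point): Centre of the black ball, 15 mm in diameter, on top of the lever's post (10 mm in diameter, free from 93 mm above the bench), 118 mm above the bench. Pushing it along the y axis of point grip, by up to 28 mm, flips the lever to the positive side. Push it, do not pinch it: over 25 N damages it.
- jaw (a joint): Slide of the moving jaw, m, 0 at the start, positive closing towards the stop. Negative means that it has been backed off.
- pad: Black rubber pad 66 mm wide and 40 mm high on the moving jaw. Origin at bench height below the middle of its face, which looks along the clamp's x axis. At the start there are 10 to 18 mm of slack in all between pad, last and the steel block. While pushing, 50 to 180 N on the last is right and 220 N crushes it; on release it settles to 70 N or less.
- last: Wooden shoe last (foot form) standing loose on the base plate between the pad and a fixed steel block (22 by 90 by 52 mm), 2 to 8 mm short of the block; its heel part 60 mm wide and 85 mm high, 240 mm long with the toe along its +y. Origin in the middle of the heel part's underside, 12 mm above the bench. 0.3 to 0.65 kg.
- tin_mid (a point): Aluminium tin, 68 mm in diameter and 85 mm high, bystander. Its centre.
- hammer_grip (a point): Hammer lying on the bench, bystander. Middle of its handle.
- heel_block_mid (a point): Black rubber heel block 62 by 97 by 30 mm, bystander. Its centre.
Mind the look-alikes: they are no part of the job. There is more than one size of the last; the job needs the larger.

How it is judged:
By the outcome, as a careful person would: the job done as asked, in the order asked, and still so for the second after the job is handed in, with the robot touching nothing.
It also fails if it takes over 67 s, if anything falls off the work surface, if the arm or the gripper's body presses on something with over 40 N, if the wrist force passes 120 N, or if a joint passes its speed limit or range.

ROBOT

A 7-joint arm with a two-finger parallel gripper is mounted at the origin on the work surface. World frame = base frame: x ahead of the robot, y to its left, z up, the work surface at z = 0. Lengths are in mm, angles in rad, forces in N, time in s.
With the tool pointing down it reaches from about 400 to 875 mm from the base axis. Payload 4.4 kg.
Tool frame: the origin (TCP) lies midway between the tips of the shut fingers; the grasp point (between the pads) lies behind it (ctrl.grip_point_offset is the x of the grasp point in the tool frame, in mm); x points along the fingers, z is the direction in which the jaws open and shut, and the axes are right-handed (so a half turn about x gives the same grasp; the last joint's range is limited). The gripper opens to 85 mm and grips with 20 to 120 N. Pads are 22 mm wide; open, the fingers measure 114 mm over their backs; the gripper's body (76 mm by 85 mm) begins 54 mm behind the grasp point. The pads swing forward as they close: fully open they stand 13 mm farther back than shut.
Start: joints at [1.098, 0.628, 0.038, 1.517, -0.027, 0.996, -0.02], TCP at [257.215, -596.957, 231.313] pointing down, gripper open.
Joint ranges: [-3.06, 3.06], [-0.37, 2.12], [-1.25, 1.32], [0.18, 2.47], [-1.1, 4.24], [0.23, 1.98], [-2.94, 2.94]. Speed limits (rad/s): [2.57, 2.57, 3.14, 3.14, 3.14, 3.14, 3.14].

INTERFACE

Orientations are given as [roll, pitch, yaw] about the fixed x, y, z axes, in that order (R = Rz(yaw) Ry(pitch) Rx(roll)).
In Python, from cell import status, eyes, ctrl gives the robot as it stands. The module is installed in compiled form; this text tells all that it offers.
- The arm moves only by the tool apply_moves, never from a script. Its argument "targets" is a list of rows, each a list of 3 entries, a list of its own where there are three numbers: the shift along the tool's x, y, z in mm, then the turn about the tool's x in degrees, then the finger opening in mm, from 0 to 85.4. In form: [[[dx, dy, dz], roll, claw], ...]. A call has 1 to 10 rows; each row shifts and turns the pose as measured when the row begins, along the tool's axes as they then stand; what a row does not reach is not made up. A row lasts 1/8 s, in which the tool goes at most 62.5 mm and 10.7 degrees, less where a joint would pass 70% of its speed; a pose out of reach is approached as far as the arm can. A call is refused whole if a number of a shift passes 62.5 or a number of a turn 10.7, either way. A call with a gripper value outside its range is refused whole. The fingers move at their own pace and stop on an object; the grip force is fixed at half the most. Time passes only in rows, so rows that do not move let the fingers close. It gives the time, the measured TCP pose, the force and the opening at its end, in the units of the state.
- status.read_state(): the state, without advancing time (a new reading comes with each control period).
- eyes.get_image(name): name is "scene" or "top"; returns (picture, depth): 400x640x3 uint8, blue, green, red; 400x640 float32, mm along the optical axis (not along the pixel's ray), 0 where there is no reading.
- eyes.camera_params(name): a dict with "fx", "fy", "cx", "cy" (pixels), "R" (3x3) and "t" (3): a world point X has camera coordinates R X + t. Camera axes: x right, y down, z forward; pixel columns grow to the right and rows downward; lengths in mm; the calibration is good to about 2 mm. A picture is of the moment at which its call begins. camera_params takes no time and is no camera call.
- ctrl.finish_job(): hands the job in, once; it reports no verdict.
The state is a dict: "clock": time; "qpos": joint angles; "qd": joint speeds; "tau": joint torques, N m; "eef_pos": TCP position; "tool_rot": TCP orientation; "force": force on the tool from outside, world axes, zero at the start; "torque": the same for the moment, N m; "width": finger opening in mm.
Only numpy, scipy, OpenCV 4.12 (cv2) and the standard library are available. Lean on these libraries where they do the work, as an engineer would, in place of code of your own. Each camera call takes 0.05 s, during which the arm holds its last target.

## Working session

There is one attempt and no reset: what is moved stays moved. The work goes in short steps, Python scripts to look and compute and a tool call to move; the robot and the scene stay as the last step left them, time stands still between calls to the robot, and variables do not carry over. Pictures are saved under pics/ and viewed, and the job is handed in when it is done.

Besides the shell and the picture viewer there is one more tool, called after ">>>" as name(argument=value, ...) on one line, values as JSON. apply_moves: Moves the arm, as the interface text tells. Its arguments: {"type":"object","properties":{"targets":{"type":"array"}},"required":["targets"]}

```bash
mkdir -p pics; ls; cat > h.py <<'E'
import numpy as np,cv2
from cell import status,eyes,ctrl
def grab(n,tag):
    p,d=eyes.get_image(n); cv2.imwrite(f'pics/{tag}.png',p); np.save(f'pics/{tag}.npy',d); return p,d
def px(n,d,u,v,z=None):
    c=eyes.camera_params(n);R=np.array(c['R']);t=np.array(c['t'])
    ray=R.T@np.array([(u-c['cx'])/c['fx'],(v-c['cy'])/c['fy'],1]);o=-R.T@t
    if z is not None: return o+ray*(z-o[2])/ray[2]
    return o+ray*d[int(v),int(u)]
def proj(n,X):
    c=eyes.camera_params(n);q=np.array(c['R'])@np.array(X)+np.array(c['t']);return c['fx']*q[0]/q[2]+c['cx'],c['fy']*q[1]/q[2]+c['cy']
E
python3 - <<'E'
from h import *
print(status.read_state(),ctrl.grip_point_offset)
for n in('scene','top'):
    grab(n,n+'0');c=eyes.camera_params(n);print(c)
E
```

```text
pics
{'clock': 0.0, 'qpos': array([ 1.09822799,  0.62933442,  0.03846699,  1.51835627, -0.02699854,
        0.99626111, -0.02000881]), 'qd': array([ 0.00254249,  0.00095474,  0.00036547,  0.00026074,  0.00078379,
        0.00177663, -0.00138444]), 'tau': array([-4.18263899e-04, -5.63406301e+01,  1.22601695e+00, -1.93446171e+01,
        1.10283442e-02,  1.03783782e-02, -8.56218008e-06]), 'eef_pos': array([ 256.94244299, -596.40207514,  230.40086148]), 'tool_rot': array([-3.12030848,  1.56895588,  1.99882083]), 'force': array([-0.19332634, -0.30164346,  0.14503421]), 'torque': array([-0.01402471, -0.00389733, -0.01412567]), 'width': 85.46042308344299} -18.700000000000003
{'fx': 450.05514320612633, 'fy': 450.05514320612633, 'cx': 315.0725012279382, 'cy': 199.63479405822855, 'R': array([[ 0.34638776,  0.93809066, -0.00119927],
       [ 0.51913189, -0.19275273, -0.83267548],
       [-0.78135626,  0.28780602, -0.55375996]]), 't': array([-221.26341182, -208.62031542, 2053.6805219 ])}
{'fx': 512.1572153101912, 'fy': 512.1572153101912, 'cx': 321.4422404737773, 'cy': 191.05400285066523, 'R': array([[-1.64574451e-02, -9.99864567e-01,  5.92142299e-06],
       [-9.97584925e-01,  1.64195233e-02, -6.74886361e-02],
       [ 6.74793987e-02, -1.11659765e-03, -9.97720043e-01]]), 't': array([  27.50264633,  560.99250302, 1806.86156267])}
```

View pics/scene0.png

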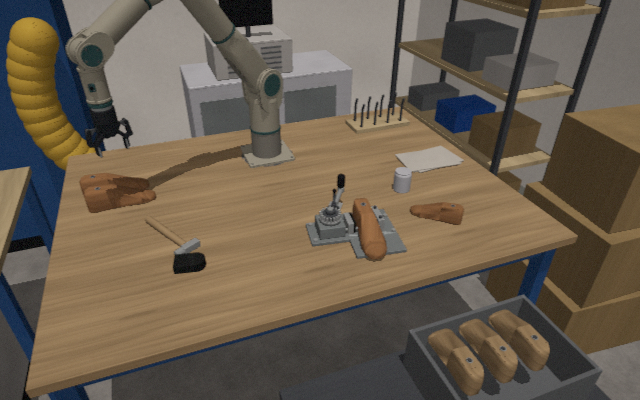

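View pics/top0.png

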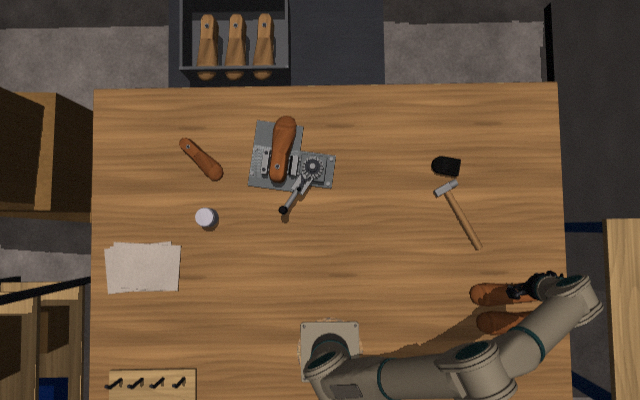

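```bash
python3 - <<'E'
import cv2
a=cv2.imread('pics/top0.png')[105:225,235:355];cv2.imwrite('pics/topc.png',cv2.resize(a,(720,720)[:2] if 0 else (600,600),interpolation=cv2.INTER_CUBIC))
a=cv2.imread('pics/scene0.png')[165:265,295:415];cv2.imwrite('pics/scc.png',cv2.resize(a,(720,600),interpolation=cv2.INTER_CUBIC))
E
```

```text
(no output)
```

View pics/topc.png

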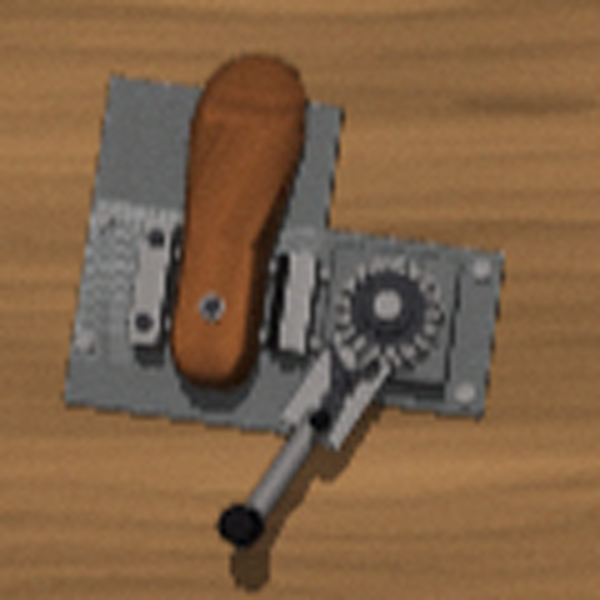

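View pics/scc.png

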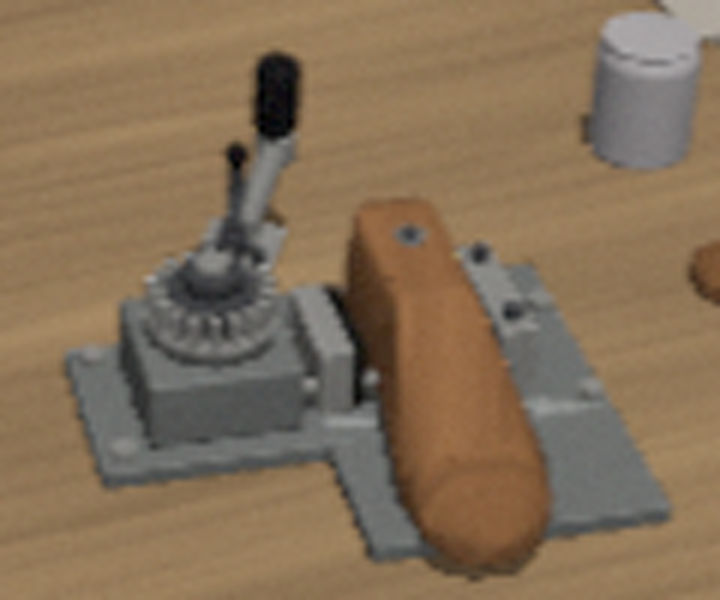

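```bash
python3 - <<'E'
from h import *
d=np.load('pics/top0.npy')
S=px('top',d,312.6,165.8,106);K=px('top',d,283,209.8,132);L=px('top',d,299,188.8,125.5)
# base plate edges: right side corners crop (505,250),(483,418) ; left bottom corner (66,405)
A=px('top',d,235+505/5,105+250/5,12);B=px('top',d,235+483/5,105+418/5,12);C=px('top',d,235+66/5,105+405/5,12);D=px('top',d,235+112/5,105+75/5,12)
print('S',S,'K',K,'L',L)
print(np.linalg.norm((K-S)[:2]),np.linalg.norm((L-S)[:2]))
print('xdir',np.degrees(np.arctan2(*(C-B)[1::-1])),'ydir',np.degrees(np.arctan2(*(B-A)[1::-1])),np.degrees(np.arctan2(*(C-D)[1::-1])))
print('handle',np.degrees(np.arctan2(*(K-S)[1::-1])),np.degrees(np.arctan2(*(L-S)[1::-1])))
print(px('top',d,312.6,165.8),px('top',d,283,209.8),px('top',d,299,188.8))
ds=np.load('pics/scene0.npy')
for nm,u,v,z in [('ballc',295+236/6,165+154/6,118),('knob top',295+277/6,165+66/6,132),('spindle top',295+213/6,165+262/6,106)]:
    print(nm,px('scene',ds,u,v,z),px('scene',ds,u,v))
T=px('top',d,206,217,85);print('tin',T)
E
```

```text
S [642.17626431  47.0573385  106.        ] K [493.17265058 147.62937245 132.        ] L [562.98684823  93.5990447  125.5       ]
179.76877069066745 91.85365553173533
xdir 87.26668649437555 ydir 171.5402608060807 171.68775483092858
handle 145.9820779340159 149.5561241626743
[643.26858208  47.20057428  96.71261525] [493.05902135 147.36636221 135.52941647] [562.87669501  93.53436445 127.01354169]
ballc [567.25177963  98.3408568  118.        ] [569.49100972  97.38451036 119.54845238]
knob top [504.59344568 150.43489638 132.        ] [513.12987134 146.62080583 137.52219118]
spindle top [649.0078492   51.26477545 106.        ] [648.36890992  51.53084691 105.51977423]
tin [474.37817971 415.02121538  85.        ]
```

```bash
cat >> h.py <<'E'
from scipy.spatial.transform import Rotation as Ro
S=np.array([642.2,47.1]);YD=171.6
def pose():
    s=status.read_state();return s,Ro.from_euler('xyz',s['tool_rot']).as_matrix(),np.array(s['eef_pos'])
def knob(h,r=180):
    a=np.radians(YD)-h;return S+r*np.array([np.cos(a),np.sin(a)])
def to(X,zh=None,show=1):
    s,R,p=pose();dl=R.T@(np.array(X)-p);zc=np.degrees(np.arctan2(R[1,2],R[0,2]))
    print('t',round(s['clock'],2),'p',p.round(1),'F',np.round(s['force'],2),'w',round(s['width'],1),'zhead',round(zc,1))
    print('delta tool',dl.round(1)); 
    if zh is not None: print('roll needed',round((zc-zh+180)%360-180,1),'(tool x down => sign neg of world yaw)')
E
python3 - <<'E'
from h import *
to([563,93.6,200],56); s,R,p=pose();print(R.round(3),s['qpos'].round(2))
E
```

```text
t 0.1 p [ 257.1 -596.4  230.5] F [ 0.74  0.27 -0.26] w 85.4 zhead -66.7
delta tool [  31.4  554.  -512.6]
roll needed -122.7 (tool x down => sign neg of world yaw)
[[-0.001  0.918  0.396]
 [ 0.002  0.396 -0.918]
 [-1.     0.    -0.002]] [ 1.1   0.63  0.04  1.52 -0.03  1.   -0.02]
```

>>> apply_moves(targets=[[[0,40,-37],0,50],[[0,40,-37],0,50],[[0,40,-37],0,50],[[0,40,-37],0,50],[[0,40,-37],0,50],[[0,40,-37],0,50],[[0,40,-37],0,50],[[0,40,-37],0,50],[[0,40,-37],0,50],[[0,40,-37],0,50]])

```text
clock: 1.35
eef_pos: [482.4, -87.7, 227.3]
tool_rot: [-2.34, 1.567, 2.77]
force: [1.6, -0.1, -0.3]
width: 50.3
```

```bash
python3 -c "
from h import *
to([563,93.6,200],56)"
```

```text
t 1.35 p [482.4 -87.7 227.3] F [ 1.63 -0.13 -0.28] w 50.3 zhead -67.3
delta tool [  27.2  144.5 -135.9]
roll needed -123.3 (tool x down => sign neg of world yaw)
```

>>> apply_moves(targets=[[[0,40,-37],0,50],[[0,40,-37],0,50],[[0,38,-36],0,50],[[0,0,0],-10.5,50],[[0,0,0],-10.5,50],[[0,0,0],-10.5,50],[[0,0,0],-10.5,50],[[0,0,0],-10.5,50],[[0,0,0],-10.5,50],[[0,0,0],-10.5,50]])

```text
clock: 2.6
eef_pos: [548.7, 72.3, 223.5]
tool_rot: [2.764, 1.561, 2.905]
force: [0.5, 1.1, 0.2]
width: 50.4
```

>>> apply_moves(targets=[[[0,0,0],-10.5,50],[[0,0,0],-10.5,50],[[0,0,0],-10.5,50],[[0,0,0],-10.5,50]])

```text
clock: 3.1
eef_pos: [547.5, 71.5, 222.0]
tool_rot: [2.138, 1.557, 3.029]
force: [-0.4, 0.1, -0.4]
width: 50.0
```

```bash
python3 -c "
from h import *
to([563,93.6,200],56);print(pose()[1].round(3))"
```

```text
t 3.1 p [547.5  71.5 222. ] F [-0.38  0.14 -0.41] w 50.0 zhead 51.0
delta tool [21.9  1.5 27.1]
roll needed -5.0 (tool x down => sign neg of world yaw)
[[-0.013 -0.777  0.629]
 [ 0.001  0.629  0.777]
 [-1.     0.011 -0.007]]
```

>>> apply_moves(targets=[[[10,1,14],-5,50],[[12,0,13],0,50],[[0,0,0],0,50],[[0,0,0],0,50]])

```text
clock: 3.6
eef_pos: [562.1, 93.3, 197.9]
tool_rot: [2.136, 1.555, 3.113]
force: [-0.3, 0.9, 0.6]
width: 50.0
```

```bash
python3 -c "
from h import *
to([563,93.6,103],56)
grab('scene','s1');grab('top','t1')
a=cv2.imread('pics/s1.png')[145:265,275:415];cv2.imwrite('pics/s1c.png',cv2.resize(a,(700,600),interpolation=cv2.INTER_CUBIC))
"
```

```text
t 3.6 p [562.1  93.3 197.9] F [-0.26  0.85  0.59] w 50.0 zhead 56.0
delta tool [94.8 -1.9  1.6]
roll needed -0.0 (tool x down => sign neg of world yaw)
```

View pics/s1c.png

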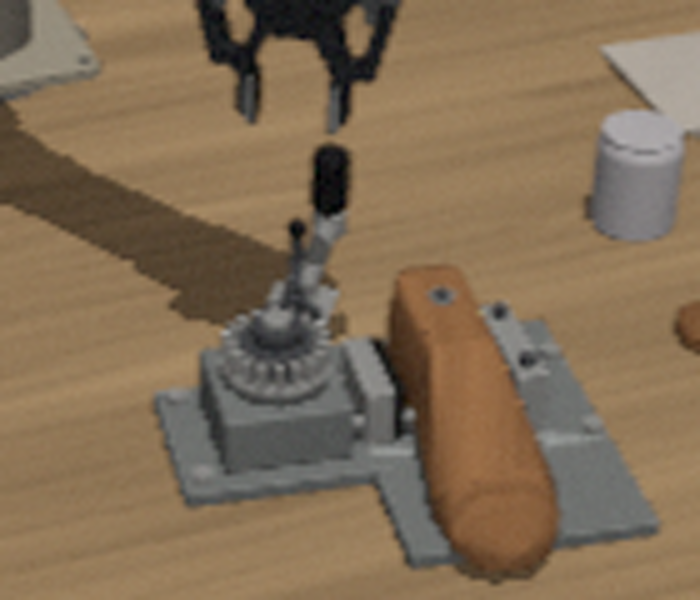

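>>> apply_moves(targets=[[[30,-1,0],0,50],[[30,-1,1],0,50],[[20,0,1],0,50],[[12,0,0],0,50],[[0,0,0],0,50]])

```text
clock: 4.32
eef_pos: [565.4, 92.5, 106.3]
tool_rot: [2.214, 1.561, -3.096]
force: [-0.7, 0.3, -0.5]
width: 50.0
```

```bash
python3 -c "
from h import *
to([563,93.6,103],56)
grab('scene','s2');grab('top','t2')
a=cv2.imread('pics/s2.png')[145:265,275:415];b=cv2.resize(a,(700,600),interpolation=cv2.INTER_CUBIC)
cv2.imwrite('pics/s2c.png',b)
"
```

```text
t 4.33 p [565.4  92.5 106.3] F [-0.69  0.28 -0.53] w 50.0 zhead 55.8
delta tool [ 3.3  2.6 -0.4]
roll needed -0.2 (tool x down => sign neg of world yaw)
```

View pics/s2c.png

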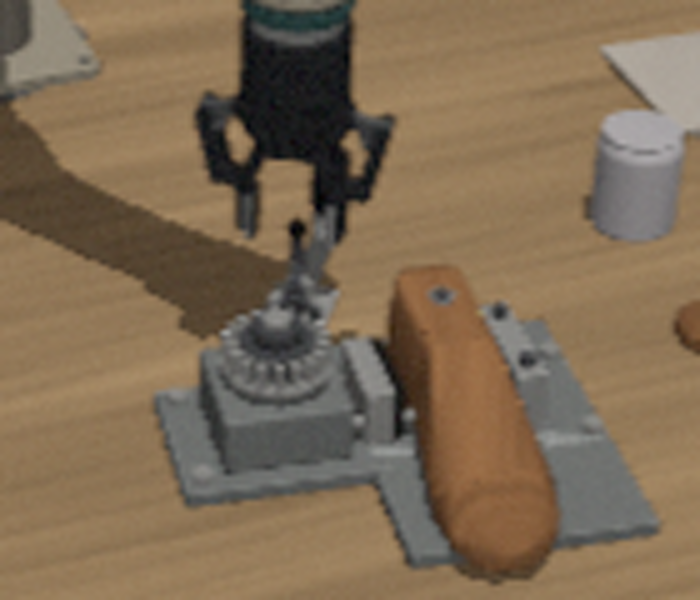

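>>> apply_moves(targets=[[[7,2,2],0,50],[[0,0,6],0,50],[[0,0,3],0,50]])

```text
clock: 4.8
eef_pos: [572.2, 104.0, 101.6]
tool_rot: [1.979, 1.566, 2.953]
force: [0.1, -0.5, 0.2]
width: 49.8
```

```bash
python3 -c "
from h import *
to([563,93.6,99],56)
grab('scene','s3')
a=cv2.imread('pics/s3.png')[175:245,305:375];b=cv2.resize(a,(600,600),interpolation=cv2.INTER_CUBIC)
cv2.imwrite('pics/s3c.png',b)
"
```

```text
t 4.8 p [572.2 104.  101.6] F [ 0.12 -0.51  0.17] w 49.8 zhead 55.8
delta tool [  2.7   1.7 -13.7]
roll needed -0.2 (tool x down => sign neg of world yaw)
```

View pics/s3c.png

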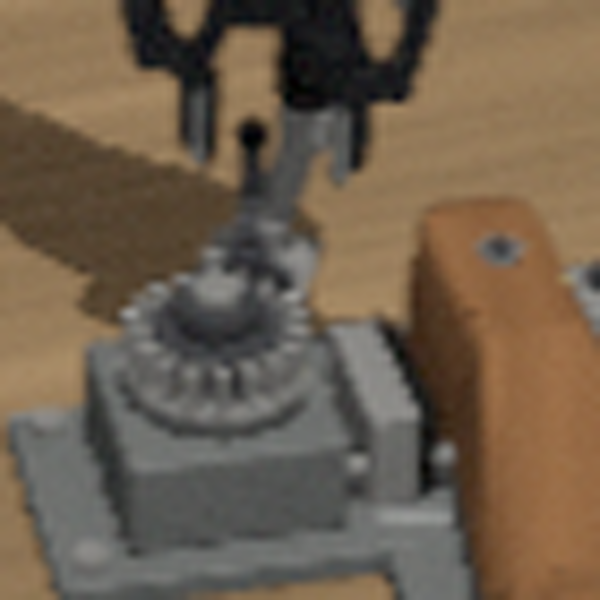

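>>> apply_moves(targets=[[[0,1,3],0,50],[[0,0,3],0,50],[[0,0,3],0,50]])

```text
clock: 5.22
eef_pos: [576.5, 112.6, 101.7]
tool_rot: [2.054, 1.566, 3.028]
force: [-1.4, -0.3, 0.6]
width: 50.4
```

>>> apply_moves(targets=[[[0,0,3],0,50],[[0,0,3],0,50]])

```text
clock: 5.48
eef_pos: [579.6, 117.6, 101.5]
tool_rot: [2.15, 1.565, 3.123]
force: [-0.3, -0.2, -0.0]
width: 50.2
```

```bash
python3 -c "
from h import *
to([563,93.6,99],56)
grab('scene','s4');grab('top','t4')
a=cv2.imread('pics/s4.png')[175:245,305:375];b=cv2.resize(a,(600,600),interpolation=cv2.INTER_CUBIC)
cv2.imwrite('pics/s4c.png',b)
"
```

```text
t 5.47 p [579.6 117.6 101.5] F [-0.28 -0.15 -0.03] w 50.2 zhead 55.8
delta tool [  2.6   0.2 -29.2]
roll needed -0.2 (tool x down => sign neg of world yaw)
```

View pics/s4c.png

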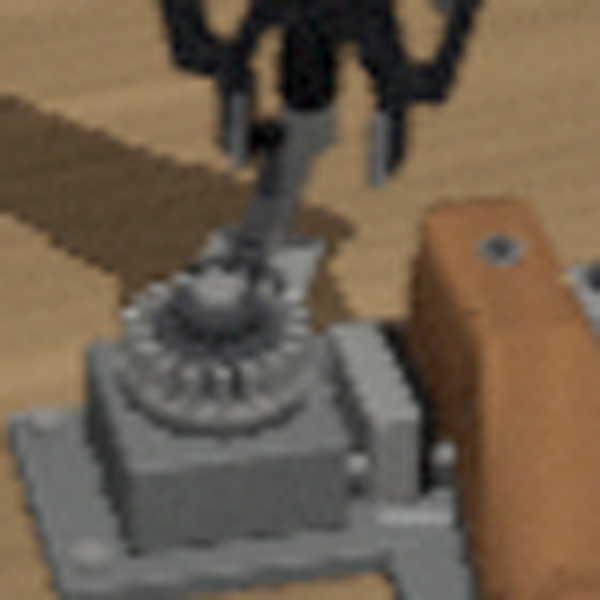

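>>> apply_moves(targets=[[[0,0,3],0,50],[[0,0,3],0,50],[[0,0,1],0,50]])

```text
clock: 5.95
eef_pos: [582.8, 122.2, 101.3]
tool_rot: [2.468, 1.562, -2.842]
force: [-2.1, -1.9, 1.5]
width: 49.7
```

```bash
python3 -c "
from h import *
to([563,93.6,99],56)
grab('scene','s5');grab('top','t5')
a=cv2.imread('pics/s5.png')[175:245,305:375];b=cv2.resize(a,(600,600),interpolation=cv2.INTER_CUBIC)
cv2.imwrite('pics/s5c.png',b)
a=cv2.imread('pics/t5.png')[135:225,265:355];b=cv2.resize(a,(600,600),interpolation=cv2.INTER_CUBIC)
cv2.imwrite('pics/t5c.png',b)
"
```

```text
t 5.95 p [582.8 122.2 101.3] F [-2.06 -1.94  1.49] w 49.7 zhead 55.7
delta tool [  2.5   0.3 -34.8]
roll needed -0.3 (tool x down => sign neg of world yaw)
```

View pics/s5c.png

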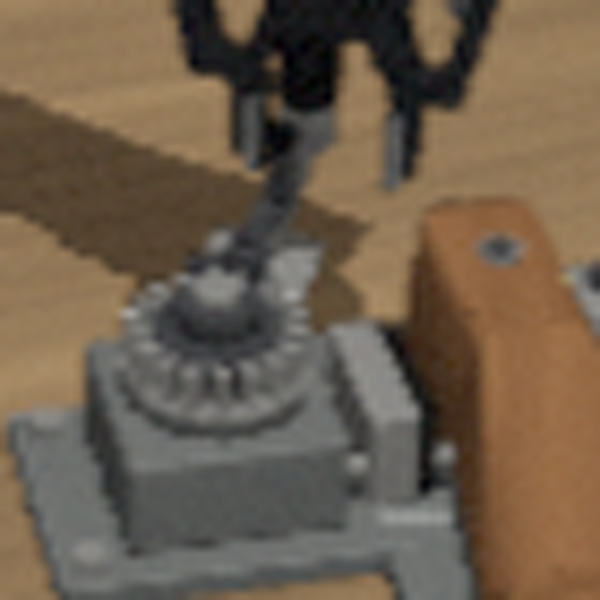

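View pics/t5c.png

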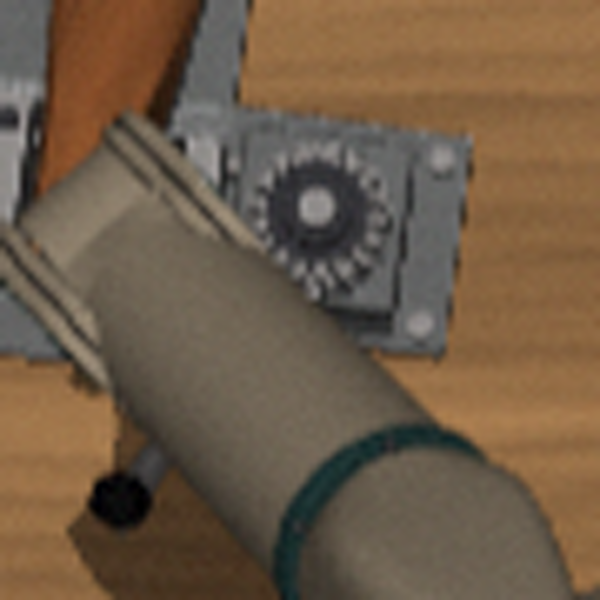

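>>> apply_moves(targets=[[[0,0,3],0,50],[[0,0,2],0,50]])

```text
clock: 6.3
eef_pos: [584.3, 124.2, 101.1]
tool_rot: [2.663, 1.558, -2.648]
force: [-1.2, -2.3, 1.7]
width: 49.8
```

```bash
python3 -c "
from h import *
to([563,93.6,99],56)
grab('scene','s6');grab('top','t6')
a=cv2.imread('pics/s6.png')[175:245,305:375];b=cv2.resize(a,(600,600),interpolation=cv2.INTER_CUBIC)
cv2.imwrite('pics/s6c.png',b)
a=cv2.imread('pics/t6.png')[135:225,265:355];b=cv2.resize(a,(600,600),interpolation=cv2.INTER_CUBIC)
cv2.imwrite('pics/t6c.png',b)
"
```

```text
t 6.3 p [584.3 124.2 101.1] F [-1.25 -2.29  1.71] w 49.8 zhead 55.7
delta tool [  2.5   0.3 -37.3]
roll needed -0.3 (tool x down => sign neg of world yaw)
```

View pics/s6c.png

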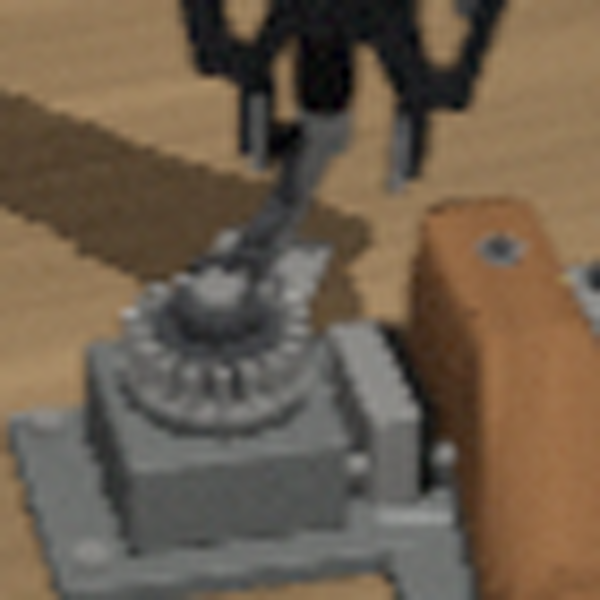

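View pics/t6c.png

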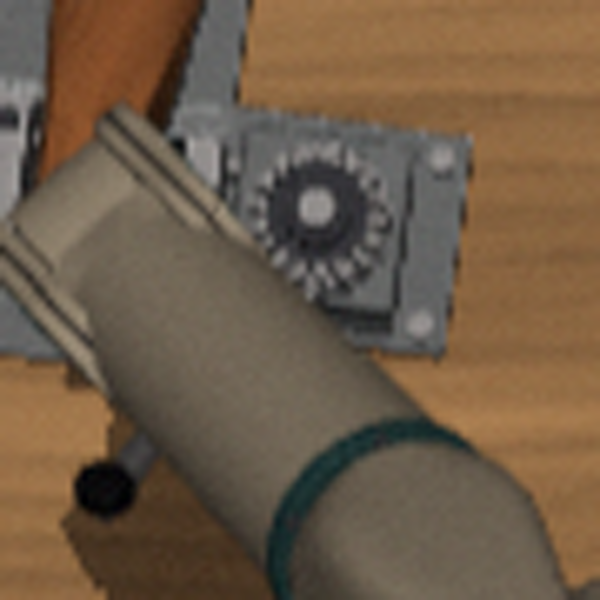

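>>> apply_moves(targets=[[[0,0,-9],0,50],[[0,0,-9],0,50],[[-25,0,0],0,50],[[-30,0,0],0,45],[[0,60,0],0,45],[[0,30,0],0,45]])

```text
clock: 7.15
eef_pos: [502.3, 161.3, 158.4]
tool_rot: [1.334, 1.567, 2.3]
force: [0.4, 0.5, -0.4]
width: 45.0
```

```bash
python3 -c "
from h import *
to([563,93.6,99],56)
grab('scene','s7');grab('top','t7')
a=cv2.imread('pics/s7.png')[165:245,295:375];b=cv2.resize(a,(600,600),interpolation=cv2.INTER_CUBIC)
cv2.imwrite('pics/s7c.png',b)
a=cv2.imread('pics/t7.png')[135:225,255:345];b=cv2.resize(a,(600,600),interpolation=cv2.INTER_CUBIC)
cv2.imwrite('pics/t7c.png',b)
"
```

```text
t 7.15 p [502.3 161.3 158.4] F [ 0.45  0.54 -0.4 ] w 45.0 zhead 55.4
delta tool [ 59.1 -88.7 -21.3]
roll needed -0.6 (tool x down => sign neg of world yaw)
```

View pics/s7c.png

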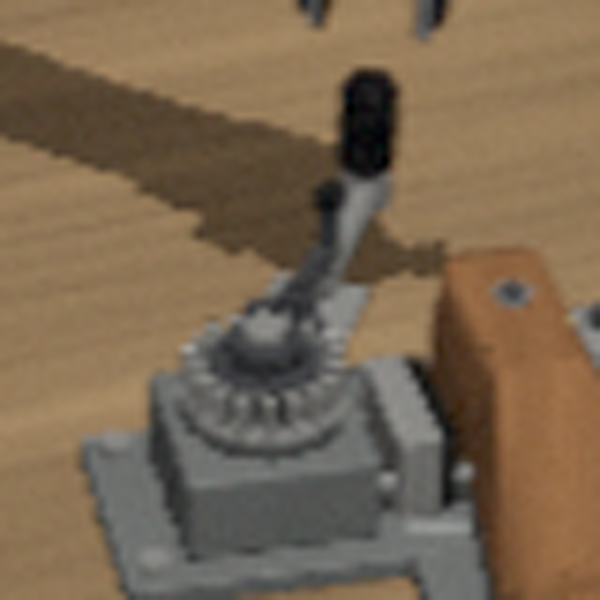

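View pics/t7c.png

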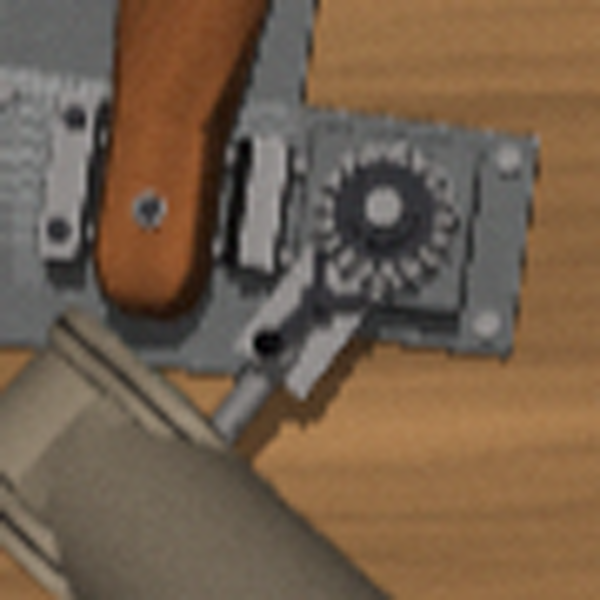

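```bash
cat >> h.py <<'E'
def ang(P):
    return np.radians(YD)-np.arctan2(P[1]-S[1],P[0]-S[0])
E
python3 -c "
from h import *
K=px('top',None,280.75,208.2,132);L=px('top',None,295.1,186.2,125.5);K0=px('top',None,283,209.8,132)
print(K,L,ang(K0),ang(K),ang(L),'lat',92*np.sin(ang(L)-ang(K))/35)
for u,v in((295+370/7.5,165+80/7.5),):print(ang(px('scene',None,u,v,132)))
to([*knob(ang(K)),110],YD-90-np.degrees(ang(K)))
"
```

```text
[498.63274221 155.07390567 132.        ] [571.95653488 106.5775564  125.5       ] 0.4468465142019813 0.49822262209431933 0.5559874845893655 lat 0.15175463897329608
0.5561724972143276
t 7.25 p [502.  162.  158.6] F [0.2  0.27 0.72] w 45.4 zhead 55.6
delta tool [48.6 -0.9 -7.6]
roll needed 2.5 (tool x down => sign neg of world yaw)
```

>>> apply_moves(targets=[[[0,-1,-8],2.5,42],[[0,0,0],0,42]])

```text
clock: 7.5
eef_pos: [499.4, 152.8, 158.6]
tool_rot: [1.259, 1.568, 2.18]
force: [0.1, -0.2, 0.2]
width: 42.3
```

```bash
python3 -c "
from h import *
h=0.5
to([*knob(h),100],YD-90-np.degrees(h))
grab('scene','s8')
a=cv2.imread('pics/s8.png')[145:225,305:385];b=cv2.resize(a,(600,600),interpolation=cv2.INTER_CUBIC)
cv2.imwrite('pics/s8c.png',b)
"
```

```text
t 7.5 p [499.4 152.8 158.6] F [ 0.14 -0.2   0.25] w 42.3 zhead 52.8
delta tool [58.6  2.2  1.6]
roll needed -0.2 (tool x down => sign neg of world yaw)
```

View pics/s8c.png

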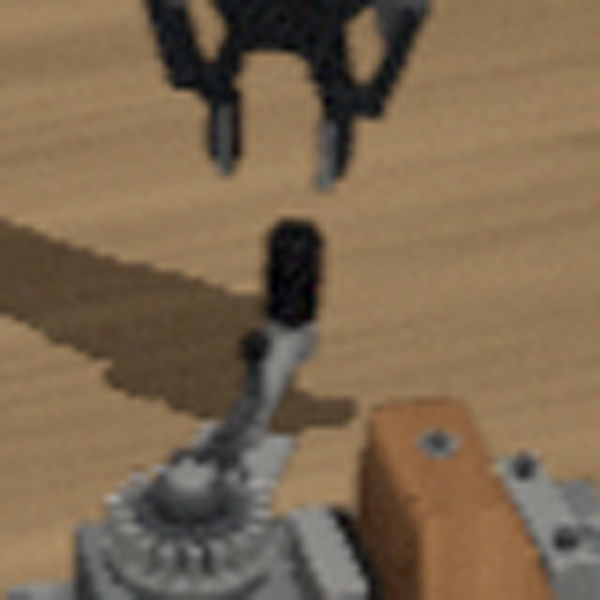

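```bash
python3 -c "
from h import *
s,R,p=pose()
for X in (p,p-20*R[:,0],[*knob(.5),132],[*knob(.55),132],[*knob(.5),82]):
  u,v=proj('scene',X);print((u-305)*7.5,(v-145)*7.5)
print(p)
"
```

```text
274.31097943195766 178.92984376860744
275.54236466384197 142.42334727673324
276.07346014218524 224.65059435179137
294.02570367733773 227.58553257938146
272.8574406101517 312.2106137922493
[499.85569613 153.14923767 158.63499054]
```

>>> apply_moves(targets=[[[0,2,8],-0.2,50],[[0,0,0],0,50],[[10,0,0],0,50]])

```text
clock: 7.92
eef_pos: [505.2, 161.0, 148.4]
tool_rot: [0.379, 1.567, 1.302]
force: [-0.7, 0.1, -0.4]
width: 50.0
```

```bash
python3 -c "
from h import *
h=0.53
to([*knob(h),100],YD-90-np.degrees(h))
grab('scene','s9')
a=cv2.imread('pics/s9.png')[145:225,305:385];b=cv2.resize(a,(600,600),interpolation=cv2.INTER_CUBIC)
cv2.imwrite('pics/s9c.png',b)
"
```

```text
t 7.92 p [505.2 161.  148.4] F [-0.71  0.1  -0.42] w 50.0 zhead 52.9
delta tool [48.4  1.9 -3.1]
roll needed 1.6 (tool x down => sign neg of world yaw)
```

View pics/s9c.png

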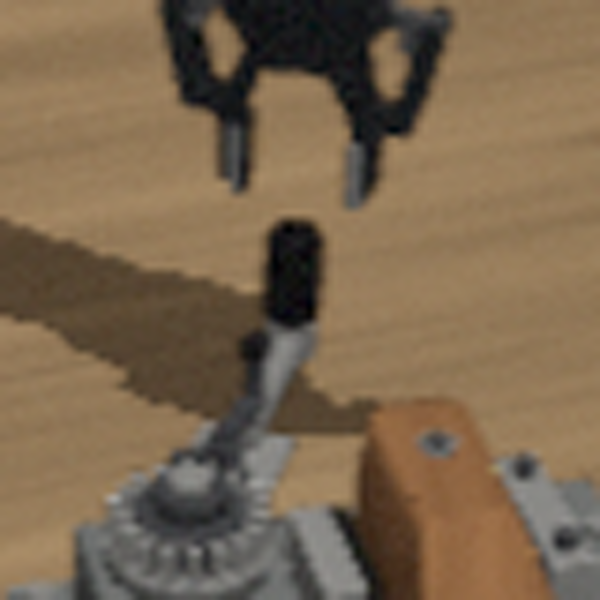

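>>> apply_moves(targets=[[[15,1,-1],1.6,50],[[15,0,0],0,50],[[15,0,0],0,50],[[4,0,0],0,42]])

```text
clock: 8.48
eef_pos: [502.0, 160.1, 94.2]
tool_rot: [1.665, 1.566, 2.56]
force: [0.3, -0.2, -0.0]
width: 42.3
```

```bash
python3 -c "
from h import *
h=0.53
to([*knob(h),100],YD-90-np.degrees(h))
grab('scene','s10')
a=cv2.imread('pics/s10.png')[145:225,305:385];b=cv2.resize(a,(600,600),interpolation=cv2.INTER_CUBIC)
cv2.imwrite('pics/s10c.png',b)
"
```

```text
t 8.47 p [502.  160.1  94.2] F [ 0.35 -0.17 -0.04] w 42.3 zhead 51.3
delta tool [-5.8 -0.1 -0.4]
roll needed 0.1 (tool x down => sign neg of world yaw)
```

View pics/s10c.png

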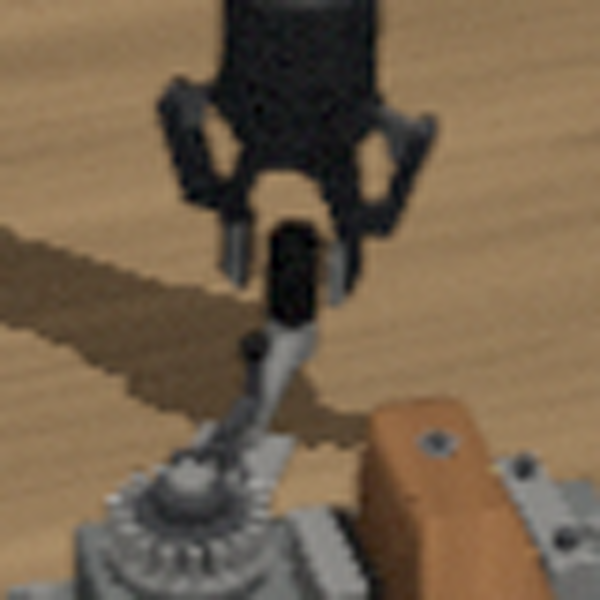

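>>> apply_moves(targets=[[[0,0,-12],-3,38],[[0,-0.6,-15],-4.8,38],[[0,-0.6,-15],-4.8,38],[[0,-0.6,-15],-4.8,38],[[0,-0.6,-15],-4.8,38]])

```text
clock: 9.15
eef_pos: [471.8, 101.4, 95.7]
tool_rot: [-0.204, 1.559, 1.097]
force: [1.6, 2.0, -1.6]
width: 38.1
```

```bash
cat >> h.py <<'E'
def fk(hn=None,z=96):
    s,R,p=pose();h=ang(p[:2]);F=R.T@np.array(s['force']);r=np.hypot(*(p[:2]-S))
    print('h(tcp)',round(h,3),'r',round(r,1),'Ftool',F.round(2),'tang cw push',round(-F[2],2))
    to([*knob(h if hn is None else hn),z],YD-90-np.degrees(h if hn is None else hn))
E
python3 -c "
from h import *
fk()"
```

```text
h(tcp) 0.162 r 178.9 Ftool [ 1.59 -1.    2.29] tang cw push -2.29
t 9.15 p [471.8 101.4  95.7] F [ 1.59  1.96 -1.56] w 38.1 zhead 74.5
delta tool [-0.3  1.1  0. ]
roll needed 2.2 (tool x down => sign neg of world yaw)
```

>>> apply_moves(targets=[[[0,0,-15],-4,38],[[0,-0.6,-15],-4.8,38],[[0,-0.6,-15],-4.8,38],[[0,-0.6,-15],-4.8,38]])

```text
clock: 9.65
eef_pos: [466.4, 43.5, 96.5]
tool_rot: [-0.685, 1.552, 0.951]
force: [0.1, 0.9, -1.8]
width: 38.0
```

```bash
python3 -c "
from h import *
fk()
grab('scene','s11');grab('top','t11')
a=cv2.imread('pics/s11.png')[145:265,275:415];b=cv2.resize(a,(700,600),interpolation=cv2.INTER_CUBIC)
cv2.imwrite('pics/s11c.png',b)
a=cv2.imread('pics/t11.png')[105:225,235:355];b=cv2.resize(a,(600,600),interpolation=cv2.INTER_CUBIC)
cv2.imwrite('pics/t11c.png',b)"
```

```text
h(tcp) 6.116 r 175.8 Ftool [ 1.8  -0.15  0.85] tang cw push -0.85
t 9.65 p [466.4  43.5  96.5] F [ 0.11  0.89 -1.79] w 38.0 zhead 93.7
delta tool [0.4 4.2 0.2]
roll needed 2.5 (tool x down => sign neg of world yaw)
```

View pics/s11c.png

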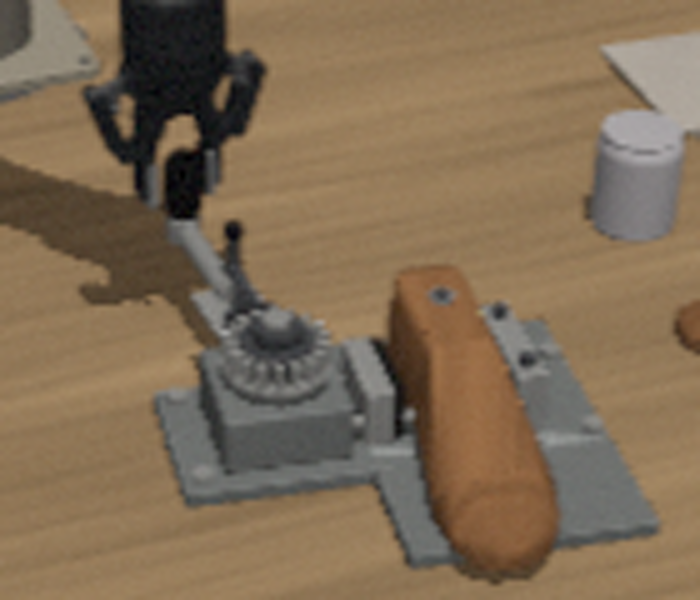

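View pics/t11c.png

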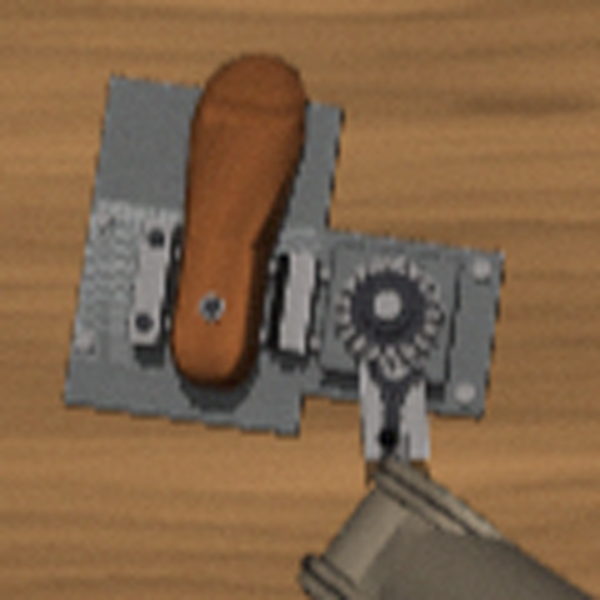

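>>> apply_moves(targets=[[[0,3,-12],-2,38],[[0,0,-15],-4.8,38],[[0,0,-15],-4.8,38],[[0,0,-15],-4.8,38],[[0,0,-12],-4,38]])

```text
clock: 10.38
eef_pos: [478.1, -20.6, 96.9]
tool_rot: [-1.064, 1.546, 0.93]
force: [-0.3, 1.6, -1.0]
width: 38.2
```

```bash
sed -i 's/return np.radians(YD)-np.arctan2(P\[1\]-S\[1\],P\[0\]-S\[0\])/return (np.radians(YD)-np.arctan2(P[1]-S[1],P[0]-S[0])+np.pi)%(2*np.pi)-np.pi/' h.py; python3 -c "
from h import *
fk()"
```

```text
h(tcp) -0.538 r 177.5 Ftool [ 1.02 -0.35  1.56] tang cw push -1.56
t 10.38 p [478.1 -20.6  96.9] F [-0.31  1.59 -1.  ] w 38.2 zhead 114.2
delta tool [0.9 2.5 0.1]
roll needed 1.8 (tool x down => sign neg of world yaw)
```

>>> apply_moves(targets=[[[0,2,-11],-2,38],[[0,0,6],0,38],[[0,0,12],3.8,38],[[0,0,14],4.5,38],[[0,0,14],4.5,38],[[0,0,14],4.5,38],[[0,0,14],4.5,38],[[0,0,14],4.5,38]])

```text
clock: 11.38
eef_pos: [456.0, 57.7, 99.2]
tool_rot: [-0.73, 1.548, 0.811]
force: [-0.1, -3.7, -3.5]
width: 38.0
```

```bash
python3 -c "
from h import *
fk()"
```

```text
h(tcp) -0.09 r 186.5 Ftool [ 3.44  0.08 -3.8 ] tang cw push 3.8
t 11.38 p [456.   57.7  99.2] F [-0.14 -3.74 -3.51] w 38.0 zhead 88.3
delta tool [ 3.3 -6.4 -0.2]
roll needed 1.6 (tool x down => sign neg of world yaw)
```

>>> apply_moves(targets=[[[1,-3,14],5,38],[[1,-3,14],4.8,38],[[1,-1.5,14],4.8,38],[[0,-1,14],4.8,38]])

```text
clock: 11.88
eef_pos: [468.8, 110.6, 97.7]
tool_rot: [-0.852, 1.56, 0.333]
force: [-2.2, -3.4, -2.9]
width: 37.9
```

```bash
python3 -c "
from h import *
fk()"
```

```text
h(tcp) 0.204 r 184.7 Ftool [ 2.89  0.77 -4.02] tang cw push 4.02
t 11.88 p [468.8 110.6  97.7] F [-2.2  -3.42 -2.93] w 37.9 zhead 67.9
delta tool [ 1.8 -4.6  0.2]
roll needed -2.0 (tool x down => sign neg of world yaw)
```

>>> apply_moves(targets=[[[0,-3,14],3,38],[[0,-2,14],4.5,38],[[0,-1,12],4,38]])

```text
clock: 12.25
eef_pos: [485.7, 143.3, 97.4]
tool_rot: [-2.366, 1.564, -1.392]
force: [-1.7, -4.3, 1.5]
width: 37.9
```

```bash
python3 -c "
from h import *
fk()
grab('scene','s12');grab('top','t12')
a=cv2.imread('pics/s12.png')[145:265,275:415];b=cv2.resize(a,(700,600),interpolation=cv2.INTER_CUBIC)
cv2.imwrite('pics/s12c.png',b)
a=cv2.imread('pics/t12.png')[105:225,235:355];b=cv2.resize(a,(600,600),interpolation=cv2.INTER_CUBIC)
cv2.imwrite('pics/t12c.png',b)"
```

```text
h(tcp) 0.405 r 183.7 Ftool [-1.51 -1.03 -4.56] tang cw push 4.56
t 12.25 p [485.7 143.3  97.4] F [-1.72 -4.34  1.53] w 37.9 zhead 55.8
delta tool [ 1.4 -3.7  0.2]
roll needed -2.6 (tool x down => sign neg of world yaw)
```

View pics/s12c.png

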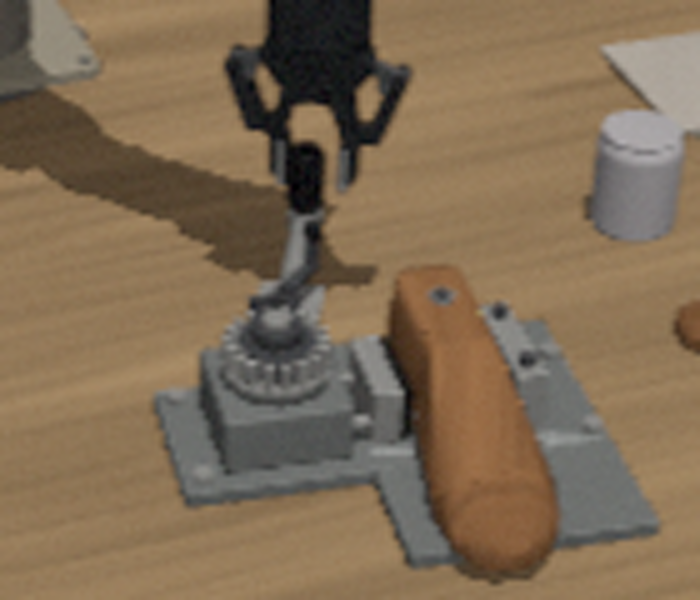

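View pics/t12c.png

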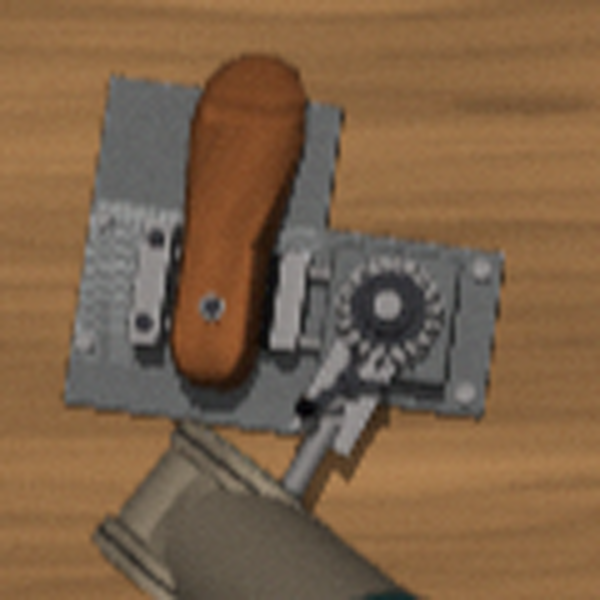

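>>> apply_moves(targets=[[[0,-3,12],1,38],[[0,-1,12],3,38],[[0,-1,8],3,38]])

```text
clock: 12.72
eef_pos: [505.4, 165.9, 97.3]
tool_rot: [-2.708, 1.559, -1.856]
force: [-3.9, -2.9, 3.2]
width: 38.2
```

```bash
python3 -c "
from h import *
fk()"
```

```text
h(tcp) 0.569 r 181.2 Ftool [-3.18  1.01 -4.77] tang cw push 4.77
t 12.72 p [505.4 165.9  97.3] F [-3.89 -2.89  3.23] w 38.2 zhead 48.8
delta tool [ 1.3 -1.2  0. ]
roll needed -0.2 (tool x down => sign neg of world yaw)
```

>>> apply_moves(targets=[[[0,0,-12],0,38],[[0,-0.4,-16],-5,38],[[0,-0.4,-16],-5,38],[[0,-0.4,-16],-5,38],[[0,-0.4,-16],-5,38],[[0,-0.2,-16],-5,38],[[0,-0.2,-16],-5,38],[[0,-0.2,-16],-5,38]])

```text
clock: 13.72
eef_pos: [449.8, 60.1, 99.9]
tool_rot: [-1.008, 1.561, 0.492]
force: [0.1, 0.7, -1.0]
width: 38.3
```

```bash
python3 -c "
from h import *
fk()"
```

```text
h(tcp) -0.079 r 192.9 Ftool [ 1.01 -0.04  0.68] tang cw push -0.68
t 13.72 p [449.8  60.1  99.9] F [ 0.09  0.68 -1.01] w 38.3 zhead 86.0
delta tool [  4.  -12.8   0. ]
roll needed -0.2 (tool x down => sign neg of world yaw)
```

>>> apply_moves(targets=[[[2,-7,-6],-2,38],[[2,-6,-12],-4,38],[[0,-1,-15],-5,38],[[0,-1,-15],-5,38]])

```text
clock: 14.22
eef_pos: [464.3, 12.3, 96.9]
tool_rot: [-1.064, 1.555, 0.733]
force: [-0.3, 2.2, -0.9]
width: 38.1
```

```bash
python3 -c "
from h import *
fk()
grab('scene','s13')
a=cv2.imread('pics/s13.png')[145:265,275:415];b=cv2.resize(a,(700,600),interpolation=cv2.INTER_CUBIC)
cv2.imwrite('pics/s13c.png',b)"
```

```text
h(tcp) -0.34 r 181.3 Ftool [ 0.93 -0.17  2.16] tang cw push -2.16
t 14.22 p [464.3  12.3  96.9] F [-0.31  2.16 -0.91] w 38.1 zhead 103.0
delta tool [ 0.9 -1.3 -0. ]
roll needed 1.9 (tool x down => sign neg of world yaw)
```

View pics/s13c.png

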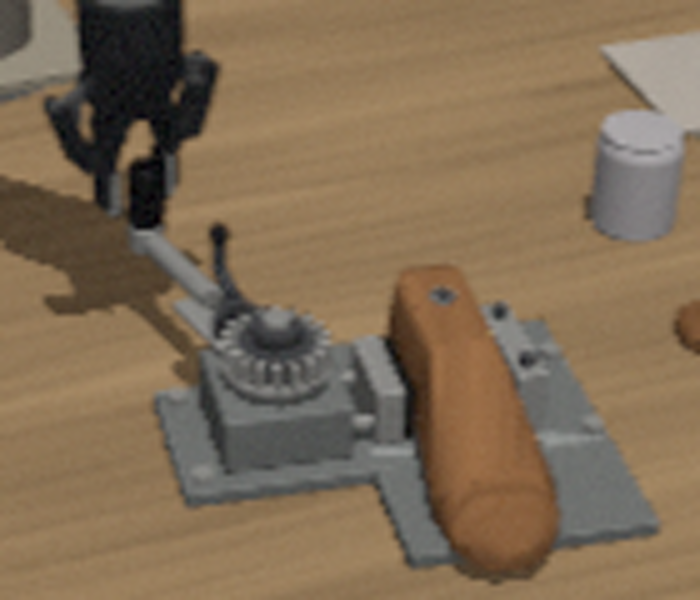

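>>> apply_moves(targets=[[[0,0,-14],-3,38],[[0,0,-15],-4.8,38],[[0,-0.5,-13],-4,38]])

```text
clock: 14.65
eef_pos: [475.1, -29.0, 97.0]
tool_rot: [-1.232, 1.554, 0.779]
force: [-0.7, 1.2, -1.6]
width: 37.9
```

>>> apply_moves(targets=[[[0,0,6],0,38],[[0,-0.5,12],3.8,38],[[0,-1,12],4,38],[[0,-1,12],4,38],[[0,-1,12],4,38]])

```text
clock: 15.28
eef_pos: [456.7, 24.8, 97.9]
tool_rot: [-0.955, 1.554, 0.76]
force: [-0.3, -0.4, -0.7]
width: 38.0
```

```bash
python3 -c "
from h import *
fk()
grab('scene','s14')
a=cv2.imread('pics/s14.png')[145:265,275:415];b=cv2.resize(a,(700,600),interpolation=cv2.INTER_CUBIC)
cv2.imwrite('pics/s14c.png',b)"
```

```text
h(tcp) -0.266 r 186.8 Ftool [ 0.73  0.33 -0.33] tang cw push 0.33
t 15.28 p [456.7  24.8  97.9] F [-0.27 -0.37 -0.74] w 38.0 zhead 98.3
delta tool [ 2.  -6.8 -0.2]
roll needed 1.4 (tool x down => sign neg of world yaw)
```

View pics/s14c.png

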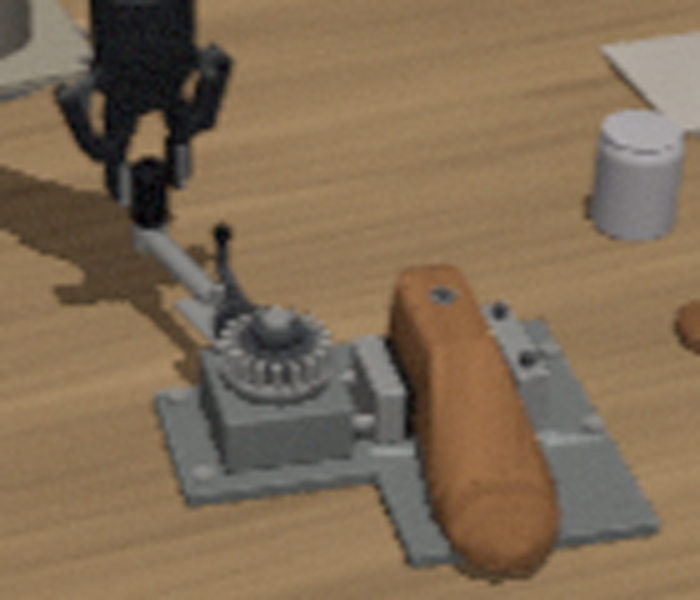

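>>> apply_moves(targets=[[[1,-4,10],4,38],[[0,-3,10],3.5,38],[[0,-1,10],3.5,38]])

```text
clock: 15.7
eef_pos: [459.3, 57.6, 97.8]
tool_rot: [-0.805, 1.557, 0.713]
force: [0.1, -3.3, -2.0]
width: 37.9
```

```bash
python3 -c "
from h import *
fk()"
```

```text
h(tcp) -0.089 r 183.2 Ftool [ 1.99 -0.27 -3.33] tang cw push 3.33
t 15.7 p [459.3  57.6  97.8] F [ 0.12 -3.33 -2.02] w 37.9 zhead 87.0
delta tool [ 1.9 -3.2 -0. ]
roll needed 0.3 (tool x down => sign neg of world yaw)
```

>>> apply_moves(targets=[[[0,-1.5,10],3.5,38],[[0,-1,10],3.5,38]])

```text
clock: 15.95
eef_pos: [460.4, 74.7, 97.6]
tool_rot: [-1.014, 1.564, 0.376]
force: [-0.1, -3.9, -0.1]
width: 37.9
```

```bash
python3 -c "
from h import *
fk()"
```

```text
h(tcp) 0.004 r 183.9 Ftool [ 0.11 -0.64 -3.82] tang cw push 3.82
t 15.95 p [460.4  74.7  97.6] F [-0.05 -3.88 -0.12] w 37.9 zhead 79.7
delta tool [ 1.7 -3.9  0.1]
roll needed -1.7 (tool x down => sign neg of world yaw)
```

>>> apply_moves(targets=[[[0,-2,10],2,38],[[0,-1,10],3,38],[[0,-1,9],3,38]])

```text
clock: 16.32
eef_pos: [465.8, 98.2, 97.4]
tool_rot: [-2.825, 1.563, -1.582]
force: [-1.6, -4.7, 2.4]
width: 38.0
```

```bash
python3 -c "
from h import *
fk()
grab('top','t15')
a=cv2.imread('pics/t15.png')[140:190,255:335];b=cv2.resize(a,(800,500),interpolation=cv2.INTER_CUBIC)
cv2.imwrite('pics/t15c.png',b)
a=cv2.imread('pics/t12.png')[140:190,255:335];b=cv2.resize(a,(800,500),interpolation=cv2.INTER_CUBIC)
cv2.imwrite('pics/t12d.png',b)"
```

```text
h(tcp) 0.136 r 183.6 Ftool [-2.35 -0.03 -4.94] tang cw push 4.94
t 16.32 p [465.8  98.2  97.4] F [-1.56 -4.66  2.39] w 38.0 zhead 71.3
delta tool [ 1.4 -3.6  0.2]
roll needed -2.6 (tool x down => sign neg of world yaw)
```

View pics/t15c.png

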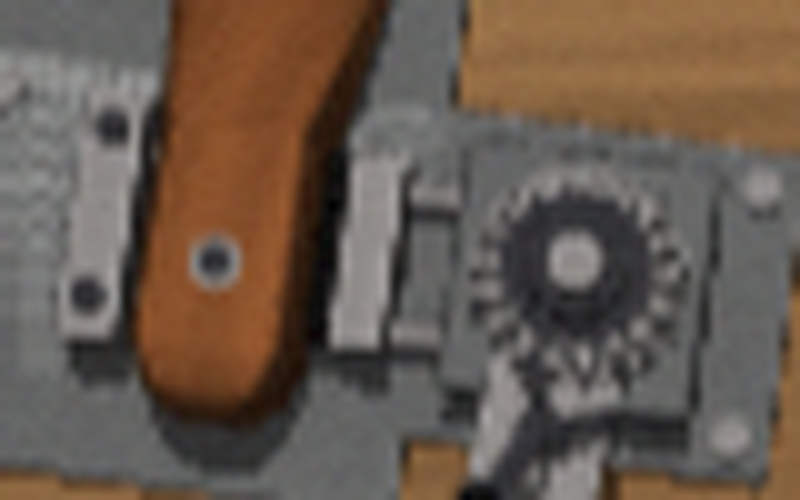

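View pics/t12d.png

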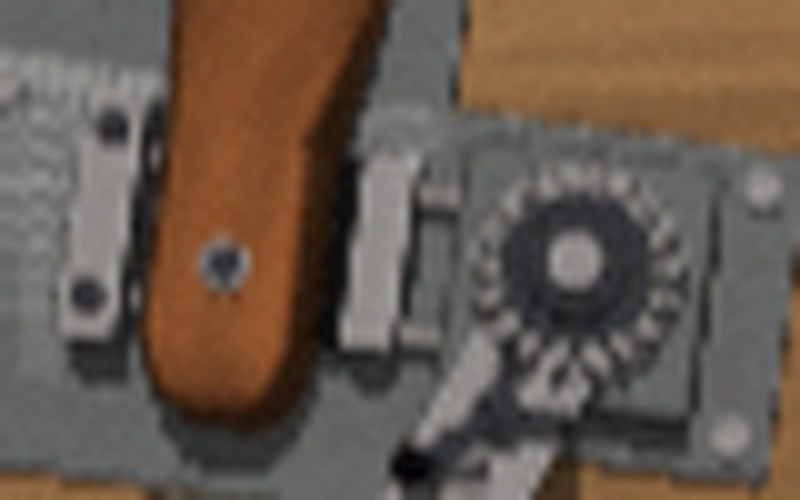

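>>> apply_moves(targets=[[[0,-2,6],1,38],[[0,-1,6],2,38]])

```text
clock: 16.62
eef_pos: [471.3, 108.5, 97.4]
tool_rot: [-2.944, 1.561, -1.755]
force: [-0.9, -3.5, 1.5]
width: 37.8
```

```bash
python3 -c "
from h import *
fk()"
```

```text
h(tcp) 0.198 r 181.6 Ftool [-1.48 -0.48 -3.58] tang cw push 3.58
t 16.62 p [471.3 108.5  97.4] F [-0.89 -3.49  1.52] w 37.8 zhead 68.1
delta tool [ 1.4 -1.6  0.1]
roll needed -2.1 (tool x down => sign neg of world yaw)
```

>>> apply_moves(targets=[[[0,-1,5],1,38]])

```text
clock: 16.75
eef_pos: [474.0, 112.7, 97.3]
tool_rot: [-2.952, 1.56, -1.782]
force: [-2.1, -3.5, 2.8]
width: 38.0
```

```bash
python3 -c "
from h import *
fk()"
```

```text
h(tcp) 0.225 r 180.6 Ftool [-2.74  0.58 -4.1 ] tang cw push 4.1
t 16.75 p [474.  112.7  97.3] F [-2.12 -3.52  2.78] w 38.0 zhead 67.0
delta tool [ 1.3 -0.6  0. ]
roll needed -1.7 (tool x down => sign neg of world yaw)
```

>>> apply_moves(targets=[[[0,-0.5,6],1,38],[[0,-0.5,6],2,38]])

```text
clock: 17.0
eef_pos: [480.0, 123.7, 97.3]
tool_rot: [-2.906, 1.56, -1.792]
force: [-2.0, -4.0, 2.6]
width: 38.4
```

```bash
python3 -c "
from h import *
fk()"
```

```text
h(tcp) 0.295 r 179.4 Ftool [-2.6   0.05 -4.47] tang cw push 4.47
t 17.0 p [480.  123.7  97.3] F [-2.01 -3.96  2.65] w 38.4 zhead 63.8
delta tool [1.3 0.6 0. ]
roll needed -0.9 (tool x down => sign neg of world yaw)
```

>>> apply_moves(targets=[[[0,-0.5,6],1,38],[[0,-0.5,6],2,38]])

```text
clock: 17.25
eef_pos: [486.6, 135.0, 97.2]
tool_rot: [-2.855, 1.56, -1.796]
force: [-2.6, -3.2, 3.3]
width: 37.8
```

```bash
python3 -c "
from h import *
fk()"
```

```text
h(tcp) 0.367 r 178.7 Ftool [-3.3   0.67 -4.07] tang cw push 4.07
t 17.25 p [486.6 135.   97.2] F [-2.57 -3.19  3.34] w 37.8 zhead 60.6
delta tool [1.2 1.3 0. ]
roll needed 0.1 (tool x down => sign neg of world yaw)
```

>>> apply_moves(targets=[[[-0.5,0,6],2,38],[[-0.5,0,6],2,38]])

```text
clock: 17.5
eef_pos: [492.3, 145.8, 97.4]
tool_rot: [-2.927, 1.559, -1.943]
force: [-1.4, -3.4, -2.4]
width: 38.1
```

```bash
python3 -c "
from h import *
fk()"
```

```text
h(tcp) 0.436 r 179.5 Ftool [ 2.41 -0.67 -3.56] tang cw push 3.56
t 17.5 p [492.3 145.8  97.4] F [-1.42 -3.37 -2.36] w 38.1 zhead 56.4
delta tool [1.4 0.5 0. ]
roll needed -0.3 (tool x down => sign neg of world yaw)
```

>>> apply_moves(targets=[[[-0.5,0,6],2,38],[[-0.5,0,6],2,38]])

```text
clock: 17.75
eef_pos: [498.6, 156.2, 97.5]
tool_rot: [-2.993, 1.558, -2.084]
force: [-2.1, -3.8, -2.8]
width: 38.1
```

```bash
python3 -c "
from h import *
fk()
grab('top','t16')
a=cv2.imread('pics/t16.png')[140:190,255:335];b=cv2.resize(a,(800,500),interpolation=cv2.INTER_CUBIC)
cv2.imwrite('pics/t16c.png',b)"
```

```text
h(tcp) 0.503 r 180.3 Ftool [ 2.86 -0.65 -4.25] tang cw push 4.25
t 17.75 p [498.6 156.2  97.5] F [-2.12 -3.78 -2.8 ] w 38.1 zhead 52.1
delta tool [ 1.5 -0.3  0. ]
roll needed -0.7 (tool x down => sign neg of world yaw)
```

View pics/t16c.png

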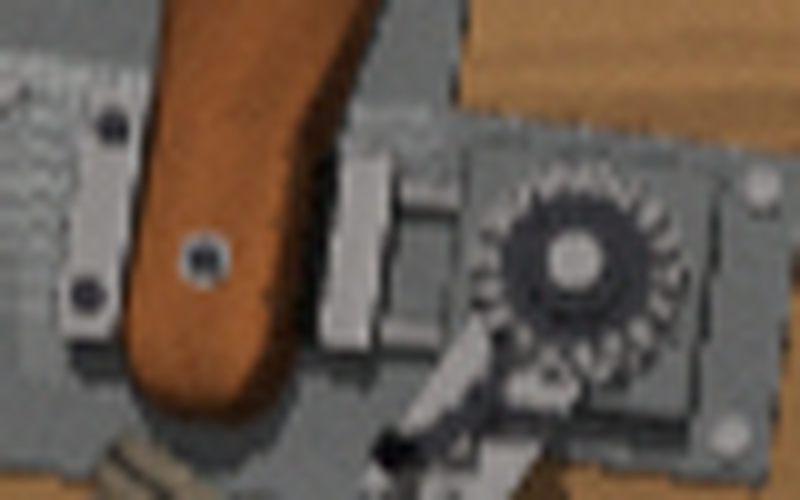

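>>> apply_moves(targets=[[[0,0,-10],-1,38],[[0,-1,-15],-4.8,38],[[0,-1.5,-15],-4.8,38],[[0,-1.5,-15],-4.8,38],[[0,-1.5,-15],-4.8,38]])

```text
clock: 18.42
eef_pos: [475.4, 103.6, 101.5]
tool_rot: [-0.719, 1.554, 0.563]
force: [1.7, 2.2, -1.4]
width: 38.0
```

```bash
python3 -c "
from h import *
fk()"
```

```text
h(tcp) 0.18 r 176.1 Ftool [ 1.41 -0.96  2.59] tang cw push -2.59
t 18.43 p [475.4 103.6 101.5] F [ 1.68  2.22 -1.36] w 38.0 zhead 73.5
delta tool [5.5 3.9 0.1]
roll needed 2.2 (tool x down => sign neg of world yaw)
```

>>> apply_moves(targets=[[[2,2,-14],-3,38],[[1,0,-15],-4.8,38],[[1,0,-15],-4.8,38],[[0,-0.5,-15],-4.8,38],[[0,-0.5,-15],-4.8,38],[[0,-0.5,-12],-4,38]])

```text
clock: 19.18
eef_pos: [473.9, 26.0, 101.3]
tool_rot: [-1.11, 1.523, 0.654]
force: [0.3, 1.3, -0.9]
width: 37.7
```

```bash
python3 -c "
from h import *
fk()"
```

```text
h(tcp) -0.271 r 169.6 Ftool [ 0.96 -0.48  1.24] tang cw push -1.24
t 19.18 p [473.9  26.  101.3] F [ 0.27  1.34 -0.91] w 37.7 zhead 101.1
delta tool [ 4.9 10.6  0.6]
roll needed 4.0 (tool x down => sign neg of world yaw)
```

>>> apply_moves(targets=[[[2,6,-10],1,38],[[2,4,0],2,38]])

```text
clock: 19.42
eef_pos: [467.5, 14.2, 97.5]
tool_rot: [-1.062, 1.518, 0.644]
force: [0.3, 0.7, -0.3]
width: 38.1
```

```bash
python3 -c "
from h import *
fk()
grab('scene','s17')
a=cv2.imread('pics/s17.png')[145:265,275:415];b=cv2.resize(a,(700,600),interpolation=cv2.INTER_CUBIC)
cv2.imwrite('pics/s17c.png',b)"
```

```text
h(tcp) -0.333 r 177.8 Ftool [ 0.3  -0.33  0.6 ] tang cw push -0.6
t 19.43 p [467.5  14.2  97.5] F [ 0.26  0.65 -0.27] w 38.1 zhead 97.8
delta tool [ 1.4  2.3 -0.1]
roll needed -2.9 (tool x down => sign neg of world yaw)
```

View pics/s17c.png

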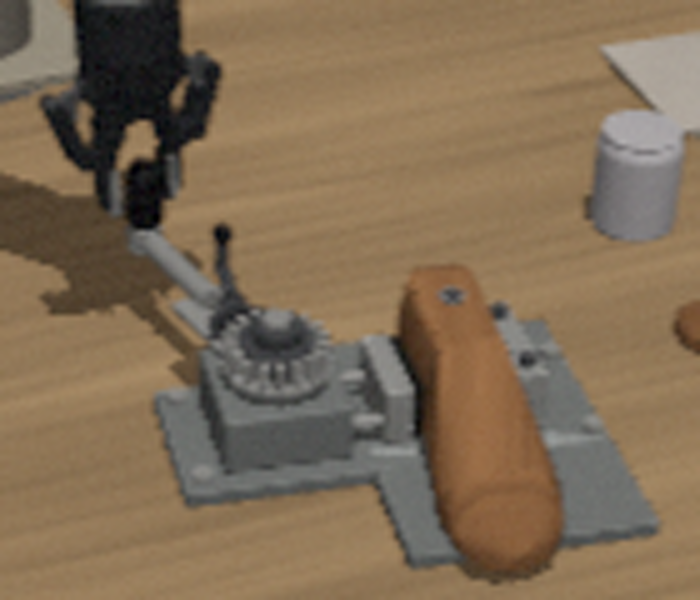

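>>> apply_moves(targets=[[[0,0.5,8],-1,38],[[0,0,8],2,38],[[0,0,8],2.5,38]])

```text
clock: 19.85
eef_pos: [462.3, 39.4, 98.0]
tool_rot: [-1.019, 1.52, 0.625]
force: [0.2, -4.2, -2.1]
width: 38.2
```

```bash
python3 -c "
from h import *
fk()"
```

```text
h(tcp) -0.189 r 180.1 Ftool [ 1.95  0.16 -4.26] tang cw push 4.26
t 19.85 p [462.3  39.4  98. ] F [ 0.24 -4.2  -2.07] w 38.2 zhead 94.2
delta tool [ 2.  -0.  -0.1]
roll needed 1.8 (tool x down => sign neg of world yaw)
```

>>> apply_moves(targets=[[[0,0,7],2,38],[[0,0,7],2,38]])

```text
clock: 20.1
eef_pos: [460.0, 52.1, 97.8]
tool_rot: [-1.02, 1.526, 0.552]
force: [0.5, -4.4, -0.5]
width: 38.1
```

```bash
python3 -c "
from h import *
fk()"
```

```text
h(tcp) -0.119 r 182.2 Ftool [ 0.38 -0.52 -4.36] tang cw push 4.36
t 20.1 p [460.   52.1  97.8] F [ 0.54 -4.35 -0.46] w 38.1 zhead 90.1
delta tool [ 1.9 -2.2 -0.1]
roll needed 1.7 (tool x down => sign neg of world yaw)
```

>>> apply_moves(targets=[[[0,-1,7],2,38],[[0,-1,7],2,38]])

```text
clock: 20.35
eef_pos: [460.2, 63.3, 97.7]
tool_rot: [-1.091, 1.534, 0.409]
force: [0.0, -6.4, -0.0]
width: 37.7
```

```bash
python3 -c "
from h import *
fk()"
```

```text
h(tcp) -0.058 r 182.7 Ftool [-0.06 -0.48 -6.33] tang cw push 6.33
t 20.35 p [460.2  63.3  97.7] F [ 0.04 -6.35 -0.03] w 37.7 zhead 86.0
delta tool [ 1.8 -2.6 -0.1]
roll needed 1.1 (tool x down => sign neg of world yaw)
```

>>> apply_moves(targets=[[[0,-0.5,5],1,38]])

```text
clock: 20.48
eef_pos: [460.0, 66.4, 97.6]
tool_rot: [-1.189, 1.538, 0.293]
force: [-0.4, -6.9, 0.9]
width: 38.1
```

```bash
python3 -c "
from h import *
fk()"
```

```text
h(tcp) -0.041 r 183.2 Ftool [-1.01 -0.24 -6.92] tang cw push 6.92
t 20.48 p [460.   66.4  97.6] F [-0.41 -6.93  0.93] w 38.1 zhead 84.9
delta tool [ 1.7 -3.2 -0.1]
roll needed 1.0 (tool x down => sign neg of world yaw)
```

>>> apply_moves(targets=[[[0,-0.5,5],1,38]])

```text
clock: 20.6
eef_pos: [459.8, 69.1, 97.4]
tool_rot: [-1.334, 1.541, 0.129]
force: [0.3, -7.2, 1.8]
width: 38.1
```

```bash
python3 -c "
from h import *
fk()"
```

```text
h(tcp) -0.026 r 183.7 Ftool [-1.85 -1.12 -7.07] tang cw push 7.07
t 20.6 p [459.8  69.1  97.4] F [ 0.3  -7.15  1.83] w 38.1 zhead 83.8
delta tool [ 1.5 -3.7 -0.1]
roll needed 0.7 (tool x down => sign neg of world yaw)
```

>>> apply_moves(targets=[[[0,-0.5,5],1,38]])

```text
clock: 20.72
eef_pos: [459.6, 71.6, 97.3]
tool_rot: [-1.529, 1.544, -0.084]
force: [-1.1, -7.0, 2.2]
width: 37.8
```

```bash
python3 -c "
from h import *
fk()"
```

```text
h(tcp) -0.013 r 184.2 Ftool [-2.17  0.2  -7.09] tang cw push 7.09
t 20.73 p [459.6  71.6  97.3] F [-1.15 -7.01  2.15] w 37.8 zhead 82.8
delta tool [ 1.4 -4.2 -0. ]
roll needed 0.4 (tool x down => sign neg of world yaw)
```

>>> apply_moves(targets=[[[0,-0.5,5],1,38]])

```text
clock: 20.85
eef_pos: [459.4, 73.9, 97.1]
tool_rot: [-1.767, 1.545, -0.341]
force: [-0.8, -6.5, 1.4]
width: 38.0
```

```bash
python3 -c "
from h import *
fk()"
```

```text
h(tcp) -0.001 r 184.7 Ftool [-1.36 -0.18 -6.57] tang cw push 6.57
t 20.85 p [459.4  73.9  97.1] F [-0.8  -6.51  1.39] w 38.0 zhead 81.7
delta tool [ 1.3 -4.7  0. ]
roll needed -0.0 (tool x down => sign neg of world yaw)
```

>>> apply_moves(targets=[[[0,-1,7],1,38]])

```text
clock: 20.98
eef_pos: [459.9, 77.5, 97.0]
tool_rot: [-2.046, 1.544, -0.64]
force: [-0.7, -8.2, 4.6]
width: 38.0
```

```bash
python3 -c "
from h import *
fk()"
```

```text
h(tcp) 0.019 r 184.8 Ftool [-4.5  -0.8  -8.26] tang cw push 8.26
t 20.98 p [459.9  77.5  97. ] F [-0.66 -8.21  4.61] w 38.0 zhead 80.5
delta tool [ 1.1 -4.8  0. ]
roll needed 0.0 (tool x down => sign neg of world yaw)
```

>>> apply_moves(targets=[[[0,0,-4],0,40],[[0,0,-1],0,44],[[0,0,0],0,44]])

```text
clock: 21.35
eef_pos: [458.1, 73.3, 97.0]
tool_rot: [-2.094, 1.544, -0.685]
force: [-0.7, -2.0, -0.6]
width: 44.0
```

```bash
python3 -c "
from h import *
fk()
grab('top','t18');grab('scene','s18')
a=cv2.imread('pics/t18.png')[140:190,255:335];b=cv2.resize(a,(800,500),interpolation=cv2.INTER_CUBIC)
cv2.imwrite('pics/t18c.png',b)
a=cv2.imread('pics/s18.png')[145:265,275:415];b=cv2.resize(a,(700,600),interpolation=cv2.INTER_CUBIC)
cv2.imwrite('pics/s18c.png',b)"
```

```text
h(tcp) -0.005 r 185.9 Ftool [ 0.6   0.36 -2.06] tang cw push 2.06
t 21.35 p [458.1  73.3  97. ] F [-0.67 -1.99 -0.58] w 44.0 zhead 80.7
delta tool [ 1.1 -5.9  0.1]
roll needed -1.2 (tool x down => sign neg of world yaw)
```

View pics/t18c.png

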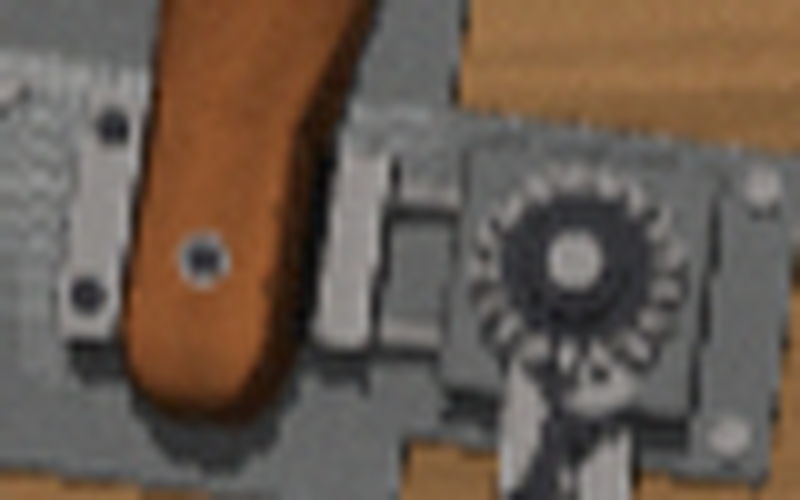

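View pics/s18c.png

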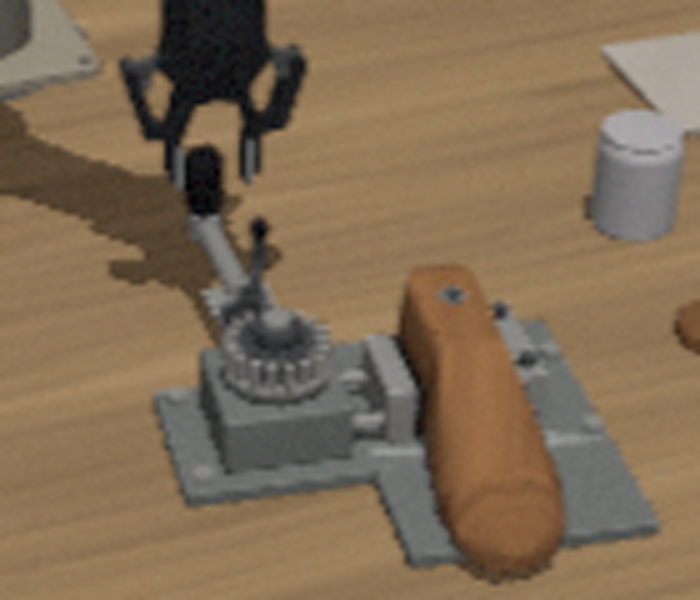

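>>> apply_moves(targets=[[[0,0,-5],0,50],[[0,0,-3],0,50]])

```text
clock: 21.7
eef_pos: [457.6, 66.6, 97.3]
tool_rot: [-1.973, 1.545, -0.562]
force: [0.6, 0.0, 0.4]
width: 50.2
```

```bash
python3 -c "
from h import *
fk()
grab('scene','s19')
a=cv2.imread('pics/s19.png')[145:215,275:345];b=cv2.resize(a,(600,600),interpolation=cv2.INTER_CUBIC)
cv2.imwrite('pics/s19c.png',b)"
```

```text
h(tcp) -0.042 r 185.6 Ftool [-0.41 -0.64  0.13] tang cw push -0.13
t 21.7 p [457.6  66.6  97.3] F [0.64 0.03 0.42] w 50.2 zhead 80.8
delta tool [ 1.5 -5.6  0.3]
roll needed -3.2 (tool x down => sign neg of world yaw)
```

View pics/s19c.png

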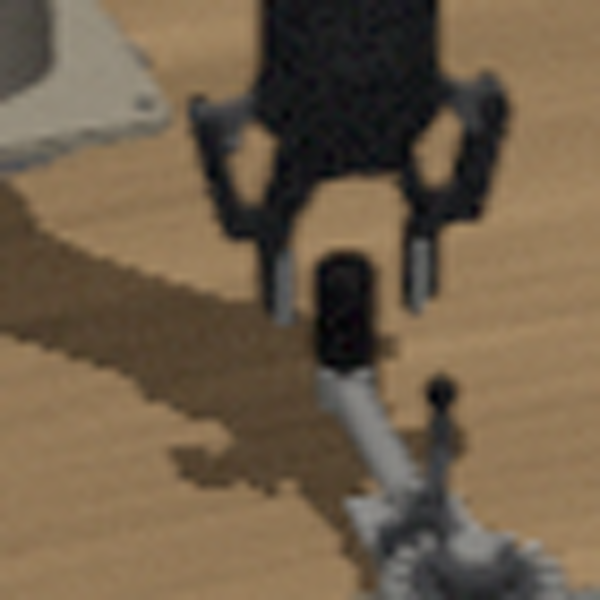

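The knob (crop 345,310) stands free between the fingers (inner edges near 293 and 407), and the force reads about zero. I'll lift straight up and check.

>>> apply_moves(targets=[[[-15,0,0],0,50],[[-25,0,0],0,50],[[-40,0,0],0,50],[[-50,0,0],0,50],[[0,50,0],0,50],[[0,50,0],0,50],[[0,0,0],0,50],[[0,0,0],0,50]])

```text
clock: 22.75
eef_pos: [355.6, 87.6, 235.5]
tool_rot: [-1.743, 1.538, -0.33]
force: [1.4, -0.3, -0.0]
width: 50.0
```

```bash
python3 -c "
from h import *
fk()
grab('top','t20');grab('scene','s20')
a=cv2.imread('pics/t20.png')[105:225,235:355];b=cv2.resize(a,(600,600),interpolation=cv2.INTER_CUBIC)
cv2.imwrite('pics/t20c.png',b)"
```

```text
h(tcp) -0.006 r 289.5 Ftool [ 0.06 -1.45 -0.09] tang cw push 0.09
t 22.75 p [355.6  87.6 235.5] F [ 1.42 -0.31 -0.01] w 50.0 zhead 81.0
delta tool [ 142.9 -104.9    2.7]
roll needed -1.0 (tool x down => sign neg of world yaw)
```

View pics/t20c.png

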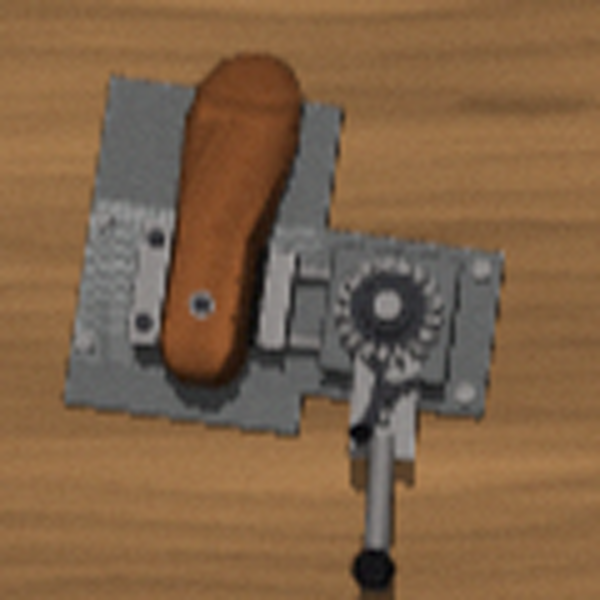

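View pics/s20.png

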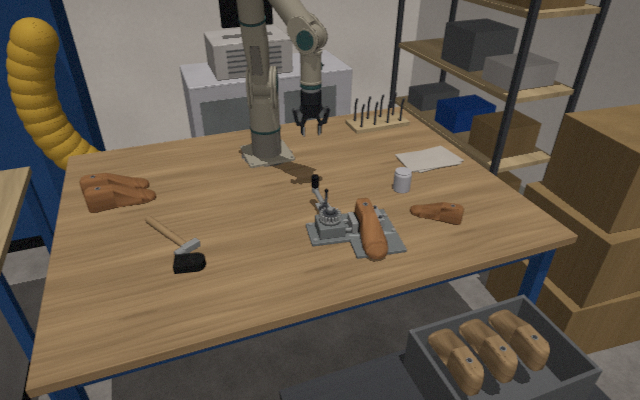

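```bash
python3 -c "
from h import *
print(ctrl.finish_job(), status.read_state()['clock'])"
```

```text
the job is handed in; nothing more can be done
the job is handed in; nothing more can be done
```

The last is clamped against the steel block and the job is handed in, at about 23 s of the 67 s allowed.

- **Lever:** I pushed the ball from about -0.17 to about +0.15 rad, reading at most about 3 N sideways. In the last top picture it is still on the tightening side. The push also carried the handle about 0.05 rad clockwise.
- **Free-wheeling:** I swung the handle counter-clockwise from about 0.5 to -0.5 rad at 1 to 2.5 N. Pictures partway through that swing showed the jaw had not moved.
- **Pumping:** Three clockwise strokes closed the jaw at about 4 N. The push then rose, and I stopped on a reading of 8.3 N. Readings scatter by about 0.5 N: the one just before was 6.6 N, and the trend puts the true value near 7.8 N.
- **Last checks:** The knob was clear of the fingers and the sideways force about zero before I lifted away. The final pictures show the last touching both block and pad, and the tin, hammer, heel block and other lasts where they were.
- **Not confirmed:** I could not measure the clamping force on the last directly. The two cameras differed by about 0.05 rad on the handle angle, so I went by the scene camera's view of the knob relative to the gripper.

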